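Hang the glue-stick carrier on the rail and fill it

ROBOT

A 7-joint arm with a two-finger parallel gripper is mounted at the origin on the work surface. World frame = base frame: x ahead of the robot, y to its left, z up, the work surface at z = 0. Lengths are in m, angles in rad, forces in N, time in s.
With the tool pointing down it reaches from about 0.35 to 0.9 m from the base axis. Payload 19.9 kg.
Tool frame: the origin (TCP) lies between the finger pads; the fingertips stand 19 mm ahead of it and the grasp point (between the pads) is the TCP; z points along the fingers, y is the line along which they close (so a half turn about z gives the same grasp; the last joint's range is limited). The gripper opens to 94 mm and grips with 3 to 60 N. Pads are 16 mm wide; open, the fingers measure 119 mm over their backs; the gripper's body (75 mm by 177 mm) begins 78 mm behind the grasp point.
Start: joints at [-1.389, 0.417, -0.01, 1.614, 0.005, 1.111, -0.053], TCP at [0.138, 0.61, 0.224] pointing down, gripper open.
Joint ranges: [-2.81, 2.81], [-0.39, 2.02], [-1.27, 1.25], [0.06, 2.57], [-1.19, 4.33], [0.19, 2], [-2.82, 2.82]. Speed limits (rad/s): [1.89, 1.89, 2.39, 2.39, 3.01, 3.01, 3.01].

INTERFACE

Orientations are given as a 3x3 rotation matrix whose columns are the frame's x, y, z axes.
In Python, from rig import robot gives the robot as it stands. Calls block until the motion is done:
- robot.move_ptp(position, orientation): joint-space move of the TCP to a pose.
- robot.move_linear(position, velocity=0.15, frame=None, threshold=None): straight line of the TCP; frame=None keeps the orientation; velocity is the mean speed in m/s. With threshold (N) it stops when the force on the tool has changed by that much, and returns True; else False.
- robot.goto_joints(angles): joint-space move.
- robot.gripper_to(opening): finger opening in m; the grip force is fixed at half the most; returns when the fingers have stopped.
- robot.pause(seconds).
- robot.ik(position, orientation): joint angles nearest the present ones, or None.
- robot.get_state(): the state.
- robot.grab_frame(name): name is "side" or "top" or "wrist"; returns the picture (384x512x3 uint8, red, green, blue); there is no depth.
- robot.camera_info(name): a dict with "fx", "fy", "cx", "cy" (pixels), "dist" ([k1, k2, p1, p2, k3] as OpenCV has them; the pictures are not rectified), "rvec" (rotation vector, rad) and "tvec" (3), from world to camera coordinates, as OpenCV has them. Camera axes: x right, y down, z forward; pixel columns grow to the right and rows downward; lengths in m; the calibration is good to about 2 mm. A picture is of the moment at which its call begins: read the wrist's pose just before it. camera_info takes no time and is no camera call; for the wrist camera it gives the pose at the moment of the call.
A pose or a line that the arm cannot do raises robot.PlanningError and nothing moves.
- robot.sign_off(): hands the job in; it is judged then, once.
The state is a dict: "time": time; "qpos": joint angles; "joint_vel": joint speeds; "effort": joint torques, N m; "ee_pos": TCP position; "tool_rot": TCP orientation; "force": force on the tool from outside, world axes, zero at the start; "moment": the same for the moment, N m; "opening": finger opening in m; "grasp_force": force on a finger pad.
Only numpy, scipy, OpenCV 4.12 (cv2) and the standard library are available. Lean on these libraries where they do the work, as an engineer would, in place of code of your own. Each camera call takes 0.05 s, during which the arm holds its last target. There are 200 camera calls.

TASK

Get the craft desk ready: hook the empty yellow carrier over the upper rail at the plain end (by the green-capped post), with its pockets on the robot's side, and slide it along the rail, without lifting it off, until its middle is at the red mark. Only then stand every glue stick on the desk upright, cap up, in a pocket of the hanging carrier, one to a pocket and right down to the pocket floor, and leave the carrier hanging still at the mark. Leave the notebook, the sharpener and the eraser where they are.

Things in the scene. Friction and masses are not known exactly. Their poses are not given: they have to be found in the camera images.
- carrier: Yellow plastic hanging carrier, 0.35 kg, rigid, loose, first standing upright on the desk. Origin: underside, below the middle of its pocket row; x to its back (hook side), y along its width, z up. Box x -18 to 42, y -82 to 82 mm, 50 mm high: five pockets in a row at x = 0, an open clip tray behind. Flat back (face x = 42) goes up as a 44 mm wide strap to a hook with a blue tab on top.
- carrier_hook (a point): Middle of the hook channel, on the bow's underside: carrier frame (52, 0, 85) mm. Hook: upside-down U open downward, 44 mm wide in y, channel x = 42 to 62; bow 6 mm thick; tip goes down to z = 71, then flares out to x = 70 at z = 60. Hung, the tip bears on the rail's far side (rail axis at carrier x = 56), this point is at the rail top's height, 4 mm on the robot's side of the axis.
- carrier_tab (a point): Middle of the top of the blue grip tab (white centre line), carrier frame (50, 0, 127) mm. Tab 10 mm thick in x, 44 wide in y, z = 91 to 127: pinch it across its thickness from above. Hung, the carrier's underside is 60 mm above the desk and its back rests on the lower bar, so it hangs nearly upright, stays put and slides along with light friction.
- pocket0 (a point): Middle of the mouth of pocket 0, carrier frame (0, -64, 50) mm. Pocket 28 x 28 mm inside, square, open on top, 4 mm walls, floor 46 mm below this point (4 mm above the carrier's underside); takes one glue stick.
- pocket1 (a point): Middle of the mouth of pocket 1, carrier frame (0, -32, 50) mm. Pocket 28 x 28 mm inside, square, open on top, 4 mm walls, floor 46 mm below this point (4 mm above the carrier's underside); takes one glue stick.
- pocket2 (a point): Middle of the mouth of pocket 2, carrier frame (0, 0, 50) mm. Pocket 28 x 28 mm inside, square, open on top, 4 mm walls, floor 46 mm below this point (4 mm above the carrier's underside); takes one glue stick.
- pocket3 (a point): Middle of the mouth of pocket 3, carrier frame (0, 32, 50) mm. Pocket 28 x 28 mm inside, square, open on top, 4 mm walls, floor 46 mm below this point (4 mm above the carrier's underside); takes one glue stick.
- pocket4 (a point): Middle of the mouth of pocket 4, carrier frame (0, 64, 50) mm. Pocket 28 x 28 mm inside, square, open on top, 4 mm walls, floor 46 mm below this point (4 mm above the carrier's underside); takes one glue stick.
- rail: Fixed white stand, placed differently each time: two aluminium bars along its y between posts at y = -206 and 206 mm (12 mm wide, caps up to z = 164: green at +y, grey at -y; feet 130 x 30 x 12). Origin on the desk under the rail's middle; x away from the robot, z up. Upper bar (the rail): 12 mm thick, axis x = 0, z = 139, length 400. Lower bar: 12 mm thick, axis x = -6.5, z = 72.
- rail_mid (a point): Top of the upper bar at its middle (stand frame 0, 0, 145 mm), axes as the stand.
- plain_end (a point): Top of the upper bar at the plain end near the green cap (stand frame 0, 125, 145 mm): hook the carrier on within 35 mm of here.
- mark (a point): Where the red mark points: on top of the upper bar, axes as the stand. The mark is a red clip on the lower bar whose thin red finger points out beyond the rail, 112 mm above the desk, and ends in a red disc 62 mm from the rail. It is at y = -130 to 0 mm of the stand, differently each time. Not solid: it obstructs nothing.
- notebook: Bystander: pale green spiral notebook 150 x 110 x 18 mm, loose.
- sharpener: Bystander: orange and white sharpener 50 x 32 x 26 mm, loose.
- eraser: Bystander: yellow eraser 50 x 26 x 14 mm, loose.
- stick0: Jumbo glue stick, orange with white cap and black foot, 24 mm diameter (foot 21 mm for the lowest 4 mm), 100 mm tall, 45 g, standing upright on the desk, loose; may be absent. Origin: centre of its foot; z up along it.
- stick1: Jumbo glue stick, blue with white cap and black foot, 24 mm diameter (foot 21 mm for the lowest 4 mm), 100 mm tall, 45 g, standing upright on the desk, loose; may be absent. Origin: centre of its foot; z up along it.
- stick2: Jumbo glue stick, pink with white cap and black foot, 24 mm diameter (foot 21 mm for the lowest 4 mm), 100 mm tall, 45 g, standing upright on the desk, loose; may be absent. Origin: centre of its foot; z up along it.
- stick3: Jumbo glue stick, green with white cap and black foot, 24 mm diameter (foot 21 mm for the lowest 4 mm), 100 mm tall, 45 g, standing upright on the desk, loose; may be absent. Origin: centre of its foot; z up along it.
- stick4: Jumbo glue stick, purple with white cap and black foot, 24 mm diameter (foot 21 mm for the lowest 4 mm), 100 mm tall, 45 g, standing upright on the desk, loose; may be absent. Origin: centre of its foot; z up along it.

How it is judged:
On the way, in this order (a step that is already met when the one before it is completed fails the run):
1. The empty carrier is hooked on the upper rail at the plain end, within about 35 mm of the plain_end point, the glue sticks still on the desk (x of carrier_hook in the frame of rail_mid between -0.015 and 0.015 m and z of carrier_hook in the frame of rail_mid between -0.008 and 0.006 m and angle between carrier's own z axis and vertical below 0.14 rad and x of pocket2 in the frame of rail_mid below -0.03 m and y of carrier_hook in the frame of plain_end between -0.04 and 0.06 m and height (world z) of each of stick0, stick1, stick2, stick3, stick4 below 0.035 m), for 0.2 s.
2. The carrier has been slid along the rail to the red mark (middle within 10 mm), the glue sticks still on the desk (x of carrier_hook in the frame of rail_mid between -0.015 and 0.015 m and z of carrier_hook in the frame of rail_mid between -0.008 and 0.006 m and angle between carrier's own z axis and vertical below 0.14 rad and x of pocket2 in the frame of rail_mid below -0.03 m and y of carrier_hook in the frame of mark between -0.01 and 0.01 m and height (world z) of each of stick0, stick1, stick2, stick3, stick4 below 0.035 m), for 0.2 s.
At the end, for the whole second after the job is handed in: The carrier hangs on the upper rail, pockets on the robot's side, with its middle within 10 mm of the red mark, within 0.14 rad of upright and still; every glue stick present stands upright in a pocket of it, one per pocket, its foot within 10 mm of the pocket floor (x of carrier_hook in the frame of rail_mid between -0.015 and 0.015 m and z of carrier_hook in the frame of rail_mid between -0.008 and 0.006 m and angle between carrier's own z axis and vertical below 0.14 rad and x of pocket2 in the frame of rail_mid below -0.03 m and y of carrier_hook in the frame of mark between -0.01 and 0.01 m and linear speed of each of carrier, stick0, stick1, stick2, stick3, stick4 below 0.02 m/s and z of stick0 in the frame of carrier between -0.004 and 0.014 m and x of stick0 in the frame of carrier between -0.01 and 0.01 m and y of stick0 in the frame of carrier between -0.08 and 0.08 m and angle between the z axis of each of stick0, stick1, stick2, stick3, stick4 and the z axis of carrier, either way round below 0.15 rad and z of stick1 in the frame of carrier between -0.004 and 0.014 m and x of stick1 in the frame of carrier between -0.01 and 0.01 m and y of stick1 in the frame of carrier between -0.08 and 0.08 m and z of stick2 in the frame of carrier between -0.004 and 0.014 m and x of stick2 in the frame of carrier between -0.01 and 0.01 m and y of stick2 in the frame of carrier between -0.08 and 0.08 m and z of stick3 in the frame of carrier between -0.004 and 0.014 m and x of stick3 in the frame of carrier between -0.01 and 0.01 m and y of stick3 in the frame of carrier between -0.08 and 0.08 m and z of stick4 in the frame of carrier between -0.004 and 0.014 m and x of stick4 in the frame of carrier between -0.01 and 0.01 m and y of stick4 in the frame of carrier between -0.08 and 0.08 m); the robot touches nothing.
It fails at once if The carrier is lifted off the rail (by more than 12 mm) over its marked part instead of being slid (between the far post and 65 mm from the middle towards the green cap) (y of carrier_hook in the frame of rail_mid between -0.2 and 0.065 m and x of carrier_hook in the frame of rail_mid between -0.02 and 0.02 m and z of carrier_hook in the frame of rail_mid between 0.012 and 0.05 m).
It fails at once if The notebook is disturbed (moved more than 20 mm) (distance of notebook from where it was at the start of the episode above 0.02 m).
It fails at once if The sharpener is disturbed (moved more than 20 mm) (distance of sharpener from where it was at the start of the episode above 0.02 m).
It fails at once if The eraser is disturbed (moved more than 20 mm) (distance of eraser from where it was at the start of the episode above 0.02 m).
Of stick0, stick1, stick2, stick3, stick4 only 3 to 5 are there at a start; the rules pass over those that are not, and their reading is None.
At some moment in a run one of carrier may be knocked a few centimetres aside while the robot is not near it.
It also fails if it takes over 210 s, if anything falls off the work surface, if the arm or the gripper's body presses on something with over 40 N, if the wrist force passes 120 N, or if a joint passes its speed limit or range.

## Working session

There is one attempt and no reset: what is moved stays moved. The work goes in short steps, each a Python script; the robot and the scene stay as the last script left them, time stands still between calls to the robot, and variables do not carry over. Pictures are saved under pics/ and viewed, at most 14 in all, crops included, and the job is handed in when it is done.

```bash
ls; mkdir -p pics; python3 - <<'E'
from rig import robot
import cv2
for n in ("top","side"):
    im=robot.grab_frame(n); cv2.imwrite(f"pics/{n}0.png",cv2.resize(im[:,:,::-1],(800,600)) if 0 else im[:,:,::-1])
    print(n,robot.camera_info(n))
print(robot.get_state())
E
```

```text
pics
top {'fx': 393.14368816887026, 'fy': 393.14368816887026, 'cx': 254.67174803992717, 'cy': 189.64086449893202, 'dist': array([-0.0765389,  0.       ,  0.       ,  0.       ,  0.       ]), 'rvec': array([ 2.17092169, -2.2282082 ,  0.06889724]), 'tvec': array([0.0381372 , 0.5556685 , 1.30299832])}
side {'fx': 433.0004362440493, 'fy': 433.0004362440493, 'cx': 261.76775175453054, 'cy': 195.14660263883817, 'dist': array([-0.06552624,  0.        ,  0.        ,  0.        ,  0.        ]), 'rvec': array([ 2.07101423, -0.0675132 ,  0.07739667]), 'tvec': array([-0.52556536,  0.12637297,  1.0401878 ])}
{'time': 0.1, 'qpos': array([-1.38952292,  0.41791128, -0.0102806 ,  1.61410744,  0.00471563,
        1.11071563, -0.05301303]), 'joint_vel': array([-0.00048174, -0.00015896, -0.00141641, -0.00216338,  0.00083902,
        0.00230042,  0.00080438]), 'effort': array([ 2.51772683e-03, -8.52587557e+01,  6.40752520e-01, -4.26695716e+01,
       -4.87227878e-02,  1.62807852e-02,  1.00367083e-04]), 'ee_pos': array([0.13804024, 0.60923471, 0.22389257]), 'tool_rot': array([[-9.75284357e-01,  2.20953396e-01, -1.38995015e-04],
       [ 2.20953413e-01,  9.75283731e-01, -1.11024597e-03],
       [-1.09753042e-04, -1.11351695e-03, -9.99999374e-01]]), 'force': array([ 0.38736035, -1.00751438,  0.5579032 ]), 'moment': array([-0.02072244,  0.03639041, -0.05890021]), 'grasp_force': 0.0, 'opening': 0.09396853065662544}
```

View pics/top0.png

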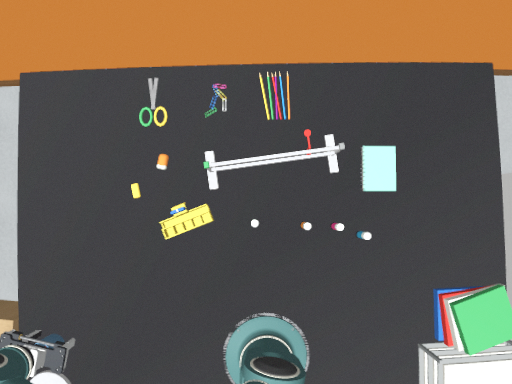

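View pics/side0.png

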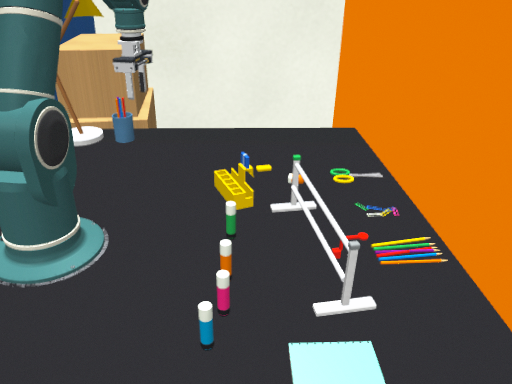

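The top view shows the carrier at (187,220) with its tab at (179,210), pockets roughly toward the robot. The rail runs from the green cap at (207,165) to the grey cap at (342,147), with the red disc at (307,132). There are four sticks: green (255,223), orange (307,226), pink (340,227) and blue (365,236). The side view agrees, with all of them standing.

```bash
cat > h.py <<'E'
from rig import robot
import numpy as np, cv2
def cam(n): 
    c=robot.camera_info(n); K=np.array([[c['fx'],0,c['cx']],[0,c['fy'],c['cy']],[0,0,1]]); R=cv2.Rodrigues(c['rvec'])[0]
    return K,np.array(c['dist']),R,np.array(c['tvec']),np.array(c['rvec'])
def unproj(c,uv,z):
    K,d,R,t,_=c; p=cv2.undistortPoints(np.array(uv,float).reshape(-1,1,2),K,d).reshape(-1,2)
    r=np.c_[p,np.ones(len(p))]@R; o=-R.T@t
    return o+r*((np.asarray(z)-o[2])/r[:,2])[:,None]
def proj(c,P): return cv2.projectPoints(np.array(P,float).reshape(-1,1,3),c[4],c[3],c[0],c[1])[0].reshape(-1,2)
def blobs(im,lo,hi,amin=5,roi=None):
    h=cv2.cvtColor(im,cv2.COLOR_RGB2HSV); m=cv2.inRange(h,np.array(lo),np.array(hi))
    if roi: k=np.zeros_like(m); k[roi[1]:roi[3],roi[0]:roi[2]]=1; m=m*k
    n,l,s,c=cv2.connectedComponentsWithStats(m)
    return [(c[i].round(2),int(s[i,4]),s[i,:4]) for i in np.argsort(-s[1:,4])+1 if s[i,4]>=amin]
def down(a):  # tool pointing down, closing axis (tool y) at yaw a in world xy
    y=np.array([np.cos(a),np.sin(a),0]); z=np.array([0,0,-1.]); return np.c_[np.cross(y,z),y,z]
def save(n,im): cv2.imwrite(f"pics/{n}.png",im[:,:,::-1])
E
python3 - <<'E'
from h import *
im=robot.grab_frame("top"); c=cam("top")
for nm,lo,hi,z in [("green",(45,80,60),(80,255,255),.164),("red",(0,150,100),(4,255,255),.112),("blue",(105,150,60),(125,255,255),.127),("yellow",(24,120,100),(33,255,255),.05),("white",(0,0,200),(180,50,255),.1)]:
    for b in blobs(im,lo,hi,4):
        if 100<b[0][0]<400 and 100<b[0][1]<250: print(nm,b[0],b[1],unproj(c,[b[0]],z)[0].round(4))
print("grey",unproj(c,[(342,146.5)],.164))
w=cam("wrist"); s=robot.get_state(); print("wristcam pos",-w[2].T@w[3],"axis",w[2][2], "tool",s['ee_pos'], w[0],w[1])
E
```

```text
green [145.39 116.42] 159 [0.7784 0.3492 0.164 ]
green [209.92 112.13] 63 [0.7857 0.1538 0.164 ]
green [205.53 164.39] 38 [0.6278 0.1698 0.164 ]
red [307.63 136.82] 78 [ 0.713  -0.1458  0.112 ]
red [279.19 110.59] 37 [ 0.7985 -0.059   0.112 ]
blue [181.36 209.21] 14 [0.4964 0.2507 0.127 ]
blue [172.77 212.31] 13 [0.4876 0.2772 0.127 ]
yellow [184.65 221.13] 489 [0.458  0.2543 0.05  ]
yellow [160.19 116.11] 148 [0.8063 0.3302 0.05  ]
yellow [135.87 190.13] 62 [0.563  0.4129 0.05  ]
yellow [178.9  205.21] 29 [0.5102 0.2721 0.05  ]
white [272.76 159.5 ] 1380 [ 0.6455 -0.0349  0.1   ]
white [378.97 168.13] 1319 [ 0.6102 -0.372   0.1   ]
white [339.35 226.69] 52 [ 0.4288 -0.2379  0.1   ]
white [366.6  235.77] 52 [ 0.3977 -0.3235  0.1   ]
white [254.19 222.75] 48 [0.4486 0.0288 0.1   ]
white [307.   225.91] 46 [ 0.4342 -0.1361  0.1   ]
white [160.59 166.34] 32 [0.6331 0.319  0.1   ]
white [341.38 145.75] 16 [ 0.6843 -0.2542  0.1   ]
white [177.   209.71] 7 [0.4954 0.2692 0.1   ]
white [153. 105.] 5 [0.8306 0.3417 0.1   ]
white [222.4 108.2] 5 [0.8137 0.1203 0.1   ]
grey [[ 0.67176767 -0.24074846  0.164     ]]
wristcam pos [0.06835153 0.62582748 0.38379513] axis [ 0.23926659 -0.05548328 -0.96936737] tool [0.13804806 0.60931398 0.22397966] [[318.63957699   0.         255.67087936]
 [  0.         318.63957699 196.32424863]
 [  0.           0.           1.        ]] [0.00993726 0.         0.         0.         0.        ]
```

```bash
python3 - <<'E'
from h import *
import pickle
out={}
for n,p,a in [("w_car",(0.47,0.26,0.30),0.3),("w_green",(0.62,0.15,0.33),0.1),("w_mark",(0.66,-0.13,0.33),0.1),("w_grey",(0.66,-0.22,0.33),0.1)]:
    robot.move_ptp(np.array(p),down(a)); robot.pause(0.2)
    c=cam("wrist"); im=robot.grab_frame("wrist"); save(n,im); out[n]=c
pickle.dump(out,open("cams.pkl","wb"))
print(robot.get_state()['time'],robot.get_state()['qpos'].round(2))
a=np.vstack([np.hstack([cv2.imread(f"pics/{x}.png") for x in r]) for r in (("w_car","w_green"),("w_mark","w_grey"))])
cv2.imwrite("pics/m1.png",cv2.resize(a,(800,600),interpolation=cv2.INTER_AREA))
E
```

```text
5.2417 [-0.12  0.55  0.64  1.29 -0.32  1.4   0.6 ]
```

View pics/m1.png

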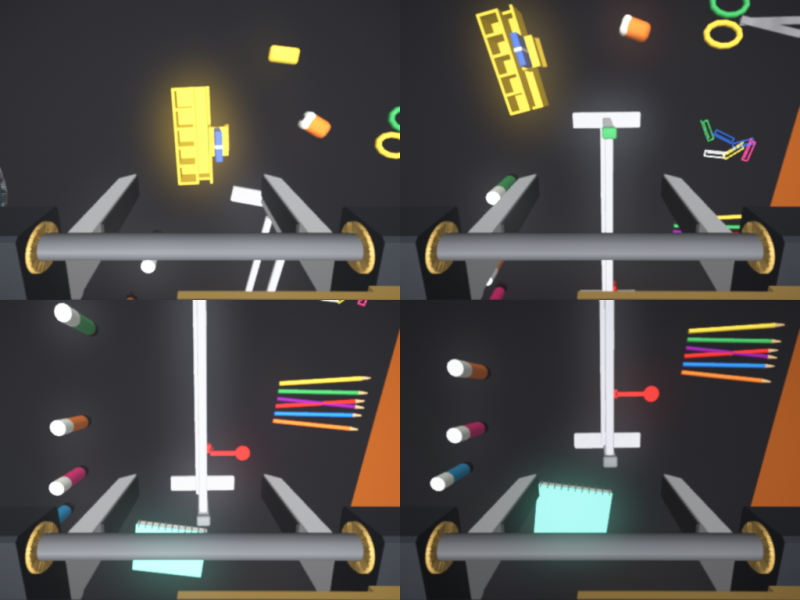

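The montage shows the carrier with its tab to the right (hook side, +x), the green cap at about (609,131), the grey cap at (610,461), and the red disc at (651,394) and (242,453). Sticks stand at the left. Next I refine by blob and zoom in on the carrier.

```bash
python3 - <<'E'
from h import *
import pickle
C=pickle.load(open("cams.pkl","rb")); I={k:cv2.imread(f"pics/{k}.png")[:,:,::-1].copy() for k in C}
S=[("green",(50,120,60),(75,255,255),.164),("red",(0,150,100),(6,255,255),.112),("white",(0,0,150),(180,70,255),.1),("blue",(108,130,60),(128,255,255),.127)]
for k in C:
  for nm,lo,hi,z in S:
    for b in blobs(I[k],lo,hi,40,(0,0,512,240)): print(k,nm,b[0],b[1],b[2],unproj(C[k],[b[0]],z)[0].round(4))
a=I["w_car"][100:245,200:310]; cv2.imwrite("pics/z1.png",cv2.resize(a[:,:,::-1],None,fx=4,fy=4,interpolation=cv2.INTER_CUBIC))
E
```

```text
w_car green [504.08 151.49] 315 [496 136  16  33] [0.6756 0.3658 0.164 ]
w_car white [392.95 153.41] 289 [383 143  21  23] [0.6076 0.3353 0.1   ]
w_car white [353.42 232.42] 272 [339 224  31  16] [0.6001 0.2342 0.1   ]
w_car white [157.73 232.57] 265 [142 224  31  16] [0.3764 0.1643 0.1   ]
w_car white [279.31 181.26] 147 [274 163  12  39] [0.4958 0.2671 0.1   ]
w_green green [421.06  12.39] 601 [396   0  52  24] [0.7531 0.3286 0.164 ]
w_green green [268.03 169.85] 222 [260 163  17  14] [0.6299 0.1697 0.164 ]
w_green green [392.47 165.87] 211 [384 153  18  28] [0.7567 0.1868 0.164 ]
w_green green [137.   231.75] 158 [127 225  20  15] [0.4961 0.0878 0.164 ]
w_green white [264.16 172.94] 2851 [221 143  87  97] [0.6292 0.155  0.1   ]
w_green white [478.46  30.57] 1048 [436  21  76  26] [0.848  0.3378 0.1   ]
w_green white [157.26 232.72] 250 [142 224  31  16] [0.4996 0.0627 0.1   ]
w_green white [353.74 232.68] 249 [340 224  30  16] [0.7534 0.0887 0.1   ]
w_green white [287.72  30.64] 243 [281  18  16  27] [0.6379 0.317  0.1   ]
w_green white [402.65 196.7 ] 207 [389 192  30  11] [0.806
[... 1277 characters left out ...]
-0.1459  0.112 ]
w_grey red [387.78  70.52] 295 [363  68  62   7] [ 0.7936 -0.0845  0.112 ]
w_grey red [453.6   64.53] 178 [429  62  43   6] [ 0.8642 -0.0713  0.112 ]
w_grey white [264.75 119.23] 4765 [223   0  85 199] [ 0.6639 -0.1504  0.1   ]
w_grey white [70.94 86.2 ] 403 [60 76 26 22] [ 0.437  -0.1367  0.1   ]
w_grey white [ 70.83 171.58] 389 [ 59 162  28  22] [ 0.4327 -0.2375  0.1   ]
w_grey white [ 50.45 230.88] 322 [ 38 221  27  19] [ 0.4036 -0.3184  0.1   ]
w_grey white [157.13 233.24] 193 [143 225  28  15] [ 0.5405 -0.3078  0.1   ]
w_grey white [268.61 206.58] 187 [261 201  16  12] [ 0.6805 -0.2573  0.1   ]
w_grey white [354.88 233.47] 187 [342 226  27  14] [ 0.7961 -0.282   0.1   ]
```

View pics/z1.png

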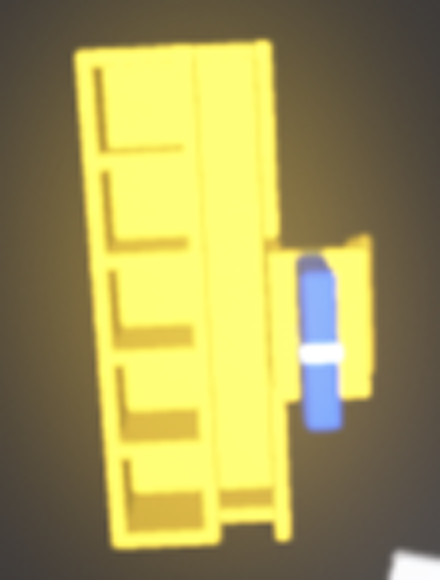

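```bash
cat > scene.py <<'E'
from h import *
import pickle
from scipy.optimize import least_squares
def pose(x,P):
    ca,sa=np.cos(x[2]),np.sin(x[2]); P=np.array(P,float)
    return np.c_[x[0]+ca*P[:,0]-sa*P[:,1], x[1]+sa*P[:,0]+ca*P[:,1], P[:,2]]
def fit(obs,x0):  # obs: list of (cam,[pt],[uv])
    f=lambda x: np.concatenate([(proj(c,pose(x,P))-np.array(uv)).ravel() for c,P,uv in obs])
    r=least_squares(f,x0); return r.x,r.fun.reshape(-1,2)
E
python3 - <<'E'
from scene import *
C=pickle.load(open("cams.pkl","rb"))
P=np.array([(-18,82,50),(-18,-82,50),(45,22,127),(55,22,127),(55,-22,127),(45,-22,127)])/1000
uv=np.array([(77,52),(112,548),(300,270),(334,270),(342,428),(305,432)])/4+[200,100]
x,r=fit([(C["w_car"],P,uv)],[0.45,0.25,0.3]); print("carrier",x.round(4),r.round(1).tolist(),"tab",pose(x,[(.05,0,.127)]))
ob=[(C["w_green"],[(0,.206,.164)],[(268.03,169.85)]),(C["w_grey"],[(0,-.206,.164)],[(268.6,206.6)])]
s,r=fit(ob,[.65,-.03,.1]); print("stand",s.round(4),r.round(1).tolist())
for k,u in (("w_mark",(309.5,194.5)),("w_grey",(321.5,120.5))):
    d=unproj(C[k],[u],.112)[0]; e=d[:2]-s[:2]; print("mark",d.round(4),e@[np.cos(s[2]),np.sin(s[2])],e@[-np.sin(s[2]),np.cos(s[2])])
E
```

```text
carrier [0.4485 0.2478 0.353 ] [[-0.5, -0.2], [0.3, -0.6], [-0.3, 0.4], [0.7, -0.1], [-0.1, 0.5], [-0.1, -0.1]] tab [[0.49537588 0.26507013 0.127     ]]
stand [ 0.653  -0.0348  0.1121] [[-0.0, -0.2], [0.0, 0.2]]
mark [ 0.7275 -0.1434  0.112 ] 0.06192428728737931 -0.11623789500687311
mark [ 0.7288 -0.1451  0.112 ] 0.0630119862378993 -0.11812447567759553
```

```bash
python3 - <<'E'
from scene import *
old=cv2.imread("pics/w_car.png")[:,:,::-1].copy()
robot.move_ptp(np.array((.47,.26,.30)),down(.3)); robot.pause(.2)
im=robot.grab_frame("wrist")
Y=((24,120,100),(33,255,255)); f=lambda i: blobs(i,*Y,300,(180,80,330,250))[0][0]
print(f(old),f(im)); 
if np.abs(f(old)-f(im)).max()>1: save("moved",im); raise SystemExit("moved")
x=np.array([.4485,.2478,.353]); t=pose(x,[(.05,0,.115)])[0]; R=down(x[2])
robot.gripper_to(.05)
robot.move_ptp(t+[0,0,.09],R); robot.move_linear(t,velocity=.1)
robot.gripper_to(0.0); s=robot.get_state(); print(s['opening'],s['grasp_force'],s['time'],s['ee_pos']-t)
robot.move_linear(t+[0,0,.02],velocity=.05); robot.move_linear(t+[0,0,.12],velocity=.15); robot.pause(.3)
s=robot.get_state(); print(s['opening'],s['force'])
im=robot.grab_frame("side"); save("side1",im)
c=cam("side"); u=proj(c,[s['ee_pos']])[0].astype(int); print(u)
a=im[max(0,u[1]-70):u[1]+110,max(0,u[0]-120):u[0]+120]; cv2.imwrite("pics/z2.png",cv2.resize(a[:,:,::-1],None,fx=3,fy=3,interpolation=cv2.INTER_CUBIC))
E
```

```text
[247.01 169.07] [246.63 168.17]
0.009912315939427721 29.999690651893616 10.4167 [2.23862433e-05 2.28773852e-05 3.17082062e-06]
0.009845064157710666 [ 0.49895115  0.03859209 -3.80265722]
[244 118]
```

View pics/z2.png

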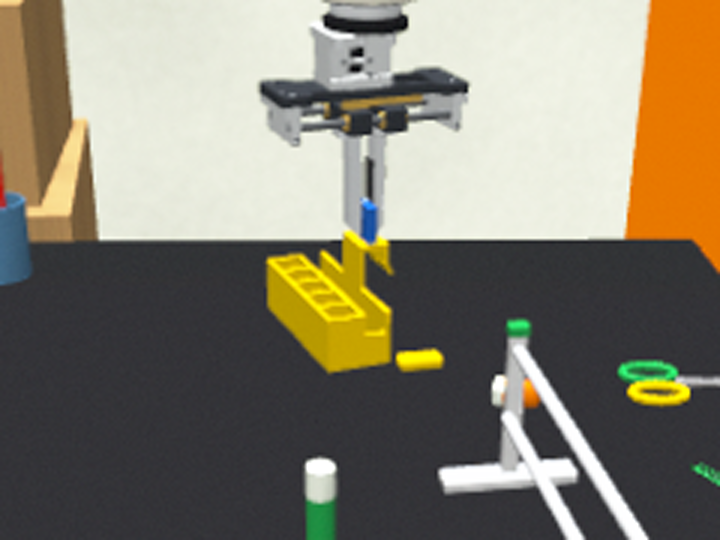

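The carrier hangs level in the grip with no visible sag, at about (350,290) in the crop. Next I hook it on at the plain end with a slight pitch so it clears the lower bar.

```bash
cat >> scene.py <<'E'
S=np.array([.653,-.0348,.1121]); MARK=-.117
def hangpose(y,th,xr=.0535,lift=0.,off=0.,yaw=0):
    Rc=cv2.Rodrigues(np.array([0,0,S[2]]))[0]@cv2.Rodrigues(np.array([0,th,0.]))[0]
    p=pose(S,[(off,y,.139+lift)])[0]+Rc@(np.array([.050,0,.115])-[xr,0,.079])
    return p,Rc@down(yaw)
E
python3 - <<'E'
from scene import *
TH=.07
p,R=hangpose(.115,TH,lift=.075,off=-.06); robot.move_ptp(p,R)
p,_=hangpose(.115,TH,lift=.075); robot.move_linear(p,velocity=.1)
p,_=hangpose(.115,TH,lift=.012); robot.move_linear(p,velocity=.08); robot.pause(.2)
s=robot.get_state(); print(s['time'],s['force'],s['ee_pos']-p)
im=robot.grab_frame("side"); save("side2",im); cv2.imwrite("pics/z3.png",cv2.resize(im[90:260,200:400,::-1],None,fx=3,fy=3,interpolation=cv2.INTER_CUBIC))
E
```

```text
14.875 [ 0.46360376  0.28442352 -3.29511782] [1.82147731e-04 1.62687941e-05 4.18745840e-04]
```

View pics/z3.png

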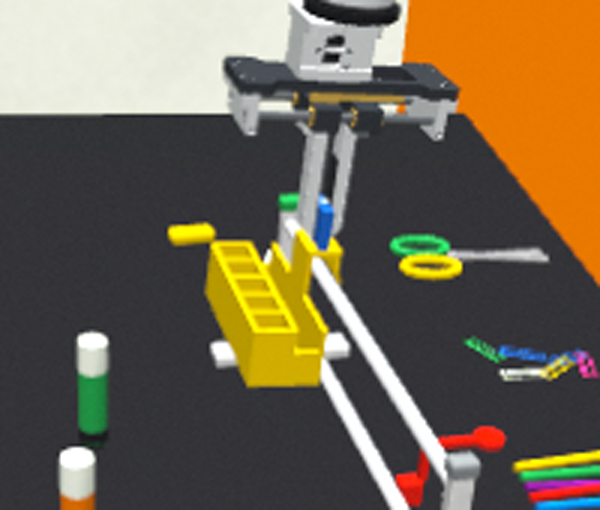

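The hook straddles the rail at about (320,250) in the crop, with no contact force. I lower it the rest of the way and release.

```bash
python3 - <<'E'
from scene import *
TH=.07
p,_=hangpose(.115,TH,lift=-.003)
hit=robot.move_linear(p,velocity=.02,threshold=4); s=robot.get_state(); print(hit,s['force'],s['ee_pos'],s['ee_pos'][2]-hangpose(.115,TH)[0][2])
robot.gripper_to(.03); robot.pause(.6)
p,_=hangpose(.115,TH,lift=.09); robot.move_linear(p,velocity=.12)
q,R=hangpose(.08,0,lift=.17,off=-.03,yaw=0); robot.move_ptp(q,R); robot.pause(.3)
c=cam("wrist"); im=robot.grab_frame("wrist"); save("hang1",im); pickle.dump(c,open("hang1.pkl","wb"))
im2=robot.grab_frame("side"); a=np.hstack([cv2.resize(im[:,:,::-1],(448,336)),cv2.resize(im2[90:258,200:376,::-1],(352,336))])
cv2.imwrite("pics/z4.png",a); print(robot.get_state()['time'])
E
```

```text
True [-1.17763366  0.43527502  6.54009554] [0.63909207 0.07935478 0.17513496] -2.1674887309808266e-05
18.4167
```

View pics/z4.png

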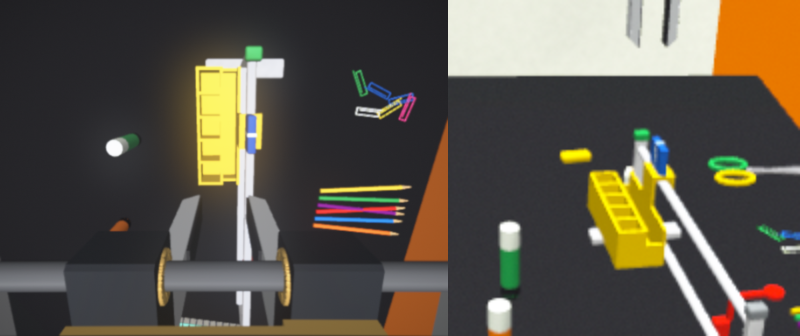

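It hangs upright on the rail near the green post (left view, tab at (251,133)). Now the slide: straddle the tab loosely along the rail and push it to the mark.

```bash
cat >> scene.py <<'E'
def taby(c,im,z=.187,vis=False):  # stand-frame position of tab top (blue + white line bounding, via blobs)
    h=cv2.cvtColor(im,cv2.COLOR_RGB2HSV); u0=None
    m=cv2.inRange(h,np.array((108,130,60)),np.array((128,255,255)))
    n,l,st,ce=cv2.connectedComponentsWithStats(m)
    out=[]
    for i in range(1,n):
        if st[i,4]<15: continue
        d=unproj(c,[ce[i]],z)[0]; e=d[:2]-S[:2]; q=(e@[np.cos(S[2]),np.sin(S[2])],e@[-np.sin(S[2]),np.cos(S[2])])
        if abs(q[0]+.006)<.02 and abs(q[1])<.2: out.append((round(q[0],4),round(q[1],4),int(st[i,4]))) 
    return out
E
python3 - <<'E'
from scene import *
c=pickle.load(open("hang1.pkl","rb")); im=cv2.imread("pics/hang1.png")[:,:,::-1].copy()
print(taby(c,im), "line px?")
yaw=[a for a in (np.pi/2,-np.pi/2) if robot.ik(pose(S,[(-.006,-.117,.174)])[0],down(S[2]+a)) is not None]; print(yaw)
for a in yaw: print(robot.ik(pose(S,[(-.006,.115,.174)])[0],down(S[2]+a)).round(2))
a=yaw[0]; R=down(S[2]+a)
robot.gripper_to(.07)
robot.move_ptp(pose(S,[(-.006,.115,.26)])[0],R); robot.move_linear(pose(S,[(-.006,.115,.174)])[0],velocity=.1,threshold=8)
robot.gripper_to(.049); s=robot.get_state(); print(s['opening'],s['grasp_force'],s['force'],s['time'])
o=s['opening']/2-.022
robot.move_linear(pose(S,[(-.006,MARK+o,.174)])[0],velocity=.05); robot.pause(.3)
s=robot.get_state(); print(s['opening'],s['grasp_force'],s['force'],s['time'])
robot.gripper_to(.07); robot.move_linear(pose(S,[(-.006,MARK+o,.27)])[0],velocity=.12)
q,R=hangpose(MARK-.035,0,lift=.17,off=-.03); robot.move_ptp(q,R); robot.pause(.3)
c=cam("wrist"); im=robot.grab_frame("wrist"); save("hang2",im); pickle.dump(c,open("hang2.pkl","wb")); print(taby(c,im))
r=[b for b in blobs(im,(0,150,100),(6,255,255),40)]; print(r[:3])
im2=robot.grab_frame("side"); a=np.hstack([cv2.resize(im[:,:,::-1],(448,336)),cv2.resize(im2[130:298,200:376,::-1],(352,336))])
cv2.imwrite("pics/z5.png",a); print(robot.get_state()['time'])
E
```

```text
[(np.float64(-0.0027), np.float64(0.1273), 124), (np.float64(-0.0027), np.float64(0.103), 121)] line px?
[1.5707963267948966, -1.5707963267948966]
[-0.39  0.5   0.3   1.63 -0.16  1.03  1.64]
[-0.76  0.64  0.86  1.65 -0.53  1.11 -1.21]
0.04898399979921332 0.0 [ 0.47933603  0.49502496 -0.29370168] 22.0917
0.04908474330488288 1.6641772538423538 [-1.19578381  3.22218397  2.64462783] 27.1333
[(np.float64(-0.0033), np.float64(-0.0994), 128), (np.float64(-0.0035), np.float64(-0.1234), 120)]
[(array([326.57, 146.74]), 495, array([300, 137,  45,  20], dtype=int32)), (array([395.43,  95.77]), 255, array([373,  93,  58,   7], dtype=int32)), (array([458.83,  90.65]), 163, array([435,  88,  41,   6], dtype=int32))]
30.3417
```

View pics/z5.png

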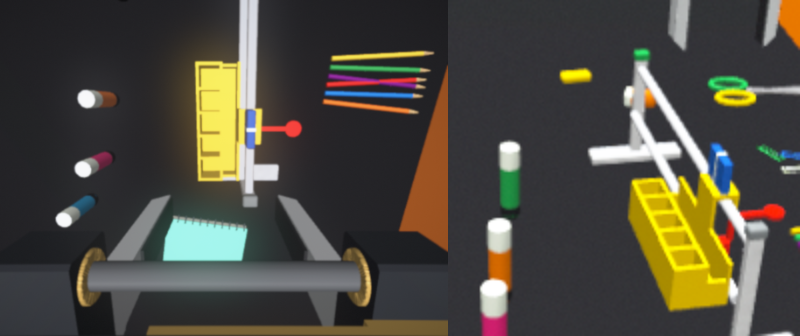

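```bash
python3 - <<'E'
from scene import *
c=pickle.load(open("hang2.pkl","rb")); im=cv2.imread("pics/hang2.png")[:,:,::-1].copy()
f=lambda d:( (d[:2]-S[:2])@[np.cos(S[2]),np.sin(S[2])], (d[:2]-S[:2])@[-np.sin(S[2]),np.cos(S[2])])
print("disc",f(unproj(c,[(334.5,146.9)],.112)[0]))
for b in blobs(im,(0,0,150),(180,70,255),10,(275,120,300,170)): print(b,f(unproj(c,[b[0]],.187)[0]))
g=blobs(im,(0,0,90),(180,60,220),20,(265,215,300,245)); print(g[:2])
for b in blobs(im,(24,120,100),(33,255,255),300,(200,50,310,230)): print(b)
rim=np.array([(-.018,y,.05) for y in (.082,-.082)]);print(proj(c,pose(S,np.array([(-.074,MARK+.006+y,.11) for y in (.082,-.082)]))))
a=im[60:220,215:315,::-1]; cv2.imwrite("pics/z6.png",cv2.resize(a,None,fx=3.7,fy=3.7,interpolation=cv2.INTER_CUBIC))
E
```

```text
disc (np.float64(0.062377431603631), np.float64(-0.11747548223037341))
(array([283.4 , 122.24]), 91, array([275, 120,  17,   7], dtype=int32)) (np.float64(-0.007035095296203782), np.float64(-0.08660679756928552))
(array([287.65, 149.51]), 75, array([281, 142,  12,  23], dtype=int32)) (np.float64(-0.0022391128148885574), np.float64(-0.11292248404631514))
(array([277.78, 167.22]), 32, array([275, 165,   8,   5], dtype=int32)) (np.float64(-0.011710044656409756), np.float64(-0.13062568171219976))
[(array([284.71, 226.77]), 333, array([275, 215,  20,  22], dtype=int32))]
(array([249.11, 132.93]), 6279, array([222,  69,  58, 139], dtype=int32))
[[221.1778418   69.75244538]
 [224.56098931 205.82220919]]
```

View pics/z6.png

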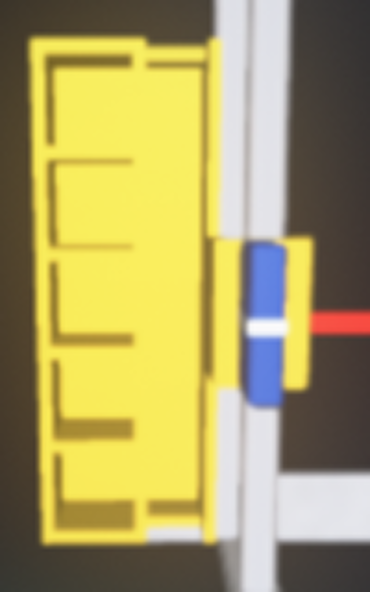

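The mark reads y = -0.1175 and the carrier about -0.112. Both are within tolerance, but I'll centre it better with a symmetric squeeze along the rail, then measure the pockets.

```bash
python3 - <<'E'
from scene import *
R=down(S[2]+np.pi/2); P=lambda z:pose(S,[(-.005,-.1175,z)])[0]
robot.gripper_to(.07)
robot.move_ptp(P(.25),R); robot.move_linear(P(.174),velocity=.1,threshold=8)
robot.gripper_to(.03); s=robot.get_state(); print(s['opening'],s['grasp_force'],s['force'],s['ee_pos']-P(.174))
robot.gripper_to(.07); robot.pause(.2); robot.move_linear(P(.25),velocity=.12)
p,_=hangpose(-.1525,0,lift=.14,off=-.06)
robot.move_ptp(p,down(S[2])); robot.pause(.4)
c=cam("wrist"); im=robot.grab_frame("wrist"); save("hang3",im); pickle.dump(c,open("hang3.pkl","wb")); print(taby(c,im),robot.get_state()['time'])
u=proj(c,pose(S,[(-.056,-.1175,.11)]))[0].astype(int); print(u); x0,y0=u-[60,90]; x0=max(x0,0);y0=max(y0,0); print(x0,y0)
cv2.imwrite("pics/z7.png",cv2.resize(im[y0:y0+190,x0:x0+150,::-1],None,fx=3.1,fy=3.1,interpolation=cv2.INTER_CUBIC))
E
```

```text
0.043845776879711716 30.003089010715485 [-2.83432359  5.61637629  5.8334424 ] [0.00016008 0.00067358 0.00033563]
[(np.float64(-0.004), np.float64(-0.1039), 197), (np.float64(-0.0038), np.float64(-0.1283), 180)] 36.65
[262 148]
202 58
```

View pics/z7.png

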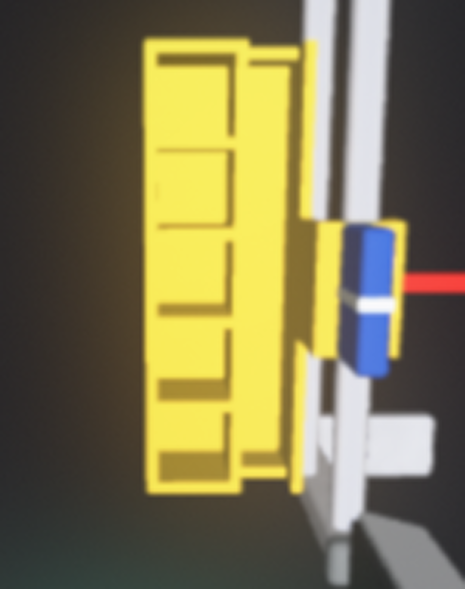

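```bash
python3 - <<'E'
from scene import *
c=pickle.load(open("hang3.pkl","rb"))
P=np.array([(-18,82,110),(-18,-82,110),(18,82,110),(18,-82,110),(50,0,187)])/1000
uv=np.array([(145,38),(147,493),(249,38),(241,492),(376,304)])/3.1+[202,58]
x,r=fit([(c,P,uv)],[.59,-.17,.11]); e=x[:2]-S[:2]
print(x,r.round(1).tolist(),"in stand",e@[np.cos(S[2]),np.sin(S[2])],e@[-np.sin(S[2]),np.cos(S[2])],x[2]-S[2])
x,r=fit([(c,P[:4],uv[:4])],[.59,-.17,.11]); e=x[:2]-S[:2]
print(x,r.round(1).tolist(),"in stand",e@[np.cos(S[2]),np.sin(S[2])],e@[-np.sin(S[2]),np.cos(S[2])],x[2]-S[2])
# rail check: upper-bar edges on image rows
im=cv2.imread("pics/hang3.png"); print(proj(c,pose(S,[(-.006,-.04,.145),(.006,-.04,.145)])))
v=int(proj(c,pose(S,[(0,-.04,.145)]))[0][1]); print(v,im[v,295:335].sum(1).tolist())
E
```

```text
[ 0.61316197 -0.15625733  0.11320517] [[0.1, 0.4], [0.3, -0.5], [0.1, 0.3], [-0.1, -0.2], [-0.3, -0.1]] in stand -0.053174848418833125 -0.11623849680605224 0.001105166648495845
[ 0.61305042 -0.15624978  0.11320751] [[-0.0, 0.3], [0.2, -0.6], [0.0, 0.3], [-0.2, -0.3]] in stand -0.05328485603884275 -0.11621850950665871 0.0011075136929087626
[[315.40841653  72.01474809]
 [327.79369513  71.99829872]]
72 [298, 295, 286, 260, 308, 442, 553, 584, 605, 648, 675, 679, 677, 626, 457, 276, 194, 180, 195, 295, 461, 587, 656, 677, 680, 680, 678, 678, 678, 676, 645, 515, 331, 195, 157, 152, 153, 147, 148, 147]
```

```bash
cat > put.py <<'E'
from scene import *
CAR=np.array([-.0543,-.1167]); FLOOR=.064; G=.075
ST={'green':(.450,.0286),'orange':(.436,-.136),'pink':(.431,-.2377),'blue':(.4007,-.321)}
def pick(xy):
    xy=np.array(xy); robot.gripper_to(.06)
    R1=down(S[2]+np.pi/2); p=np.r_[xy,.035]
    robot.move_ptp(p+[0,0,.15],R1); robot.move_linear(p,velocity=.15,threshold=8)
    robot.gripper_to(.02); robot.gripper_to(.05); robot.move_linear(p+[0,0,.11],velocity=.2)
    R=down(S[2]); p[2]=.035; robot.move_ptp(p+[0,0,.11],R); robot.move_linear(p,velocity=.15,threshold=8)
    robot.gripper_to(.02); robot.gripper_to(.03); p[2]=G; robot.move_linear(p,velocity=.15)
    robot.gripper_to(.0); s=robot.get_state(); print('grip',s['opening'],s['grasp_force'])
    robot.move_linear(np.r_[xy,.26],velocity=.2); return s['opening']
def place(k,z0=.26,dx=0,dy=0):
    t=lambda z: pose(S,[(CAR[0]+dx,CAR[1]-.064+.032*k+dy,z)])[0]
    robot.move_ptp(t(z0),down(S[2])); robot.pause(.1)
    robot.move_linear(t(.11+.004+G),velocity=.12)
    hit=robot.move_linear(t(FLOOR+G-.002),velocity=.03,threshold=6)
    s=robot.get_state(); print('place',k,hit,'foot z above floor mm',round((s['ee_pos'][2]-G-FLOOR)*1e3,2),s['force'].round(2),s['time']); return s
def letgo():
    robot.gripper_to(.034); robot.pause(.1); p=robot.get_state()['ee_pos'].copy(); p[2]=.27; robot.move_linear(p,velocity=.15)
E
python3 - <<'E'
from put import *
pick(ST['green']); s=place(4)
if abs(s['ee_pos'][2]-G-FLOOR)<.006: letgo(); print('ok')
E
```

```text
grip 0.02383025429785698 29.999618232250214
place 4 False foot z above floor mm -1.81 [-0.35 -0.64  3.09] 49.75
ok
```

```bash
python3 - <<'E'
from put import *
def yel():
    b=[b for b in blobs(robot.grab_frame("side"),(22,120,90),(33,255,255),300,(200,130,400,330))]; return b[0][:2] if b else None
print(yel())
for n,k in (('orange',3),('pink',1)):
    pick(ST[n]); print(yel())
    s=place(k)
    if abs(s['ee_pos'][2]-G-FLOOR)<.006: letgo()
    else: print('STUCK'); break
im2=robot.grab_frame("side"); save("side4",im2)
p,_=hangpose(-.1525,0,lift=.17,off=-.06); robot.move_ptp(p,down(S[2])); robot.pause(.3)
c=cam("wrist"); im=robot.grab_frame("wrist"); save("hang4",im); print(taby(c,im)); im2=robot.grab_frame("side")
cv2.imwrite("pics/z8.png",np.hstack([cv2.resize(im[:,:,::-1],(448,336)),cv2.resize(im2[130:298,200:376,::-1],(352,336))]))
print(robot.get_state()['time'])
E
```

```text
(array([317.82, 252.57]), 2525)
grip 0.023646371636988465 29.99833881855011
(array([317.82, 252.55]), 2528)
place 3 False foot z above floor mm -1.78 [-1.61  0.59  5.53] 64.9083
grip 0.023182033569719752 29.999044239521027
(array([318.42, 253.65]), 2407)
place 1 False foot z above floor mm -1.79 [-0.75 -0.09  3.15] 80.0167
[(np.float64(-0.0075), np.float64(-0.1033), 140), (np.float64(-0.0074), np.float64(-0.1274), 132)]
82.4083
```

View pics/z8.png

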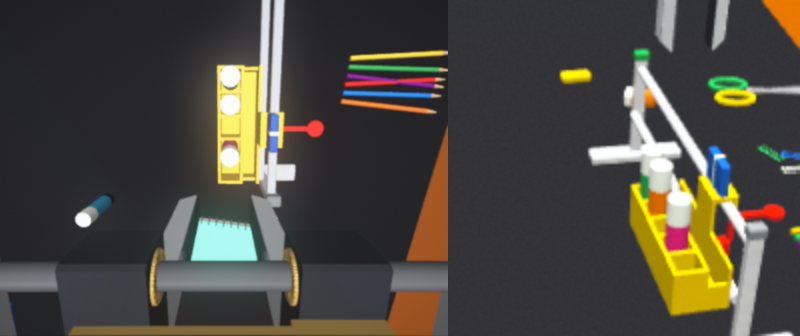

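Three sticks sit fully down (caps at (230,77), (230,104) and (230,156)) and the carrier is at the mark. Last is the blue stick, into pocket 0.

```bash
python3 - <<'E'
from put import *
pick(ST['blue']); s=place(0,dx=-.001)
if abs(s['ee_pos'][2]-G-FLOOR)<.006: letgo()
else: raise SystemExit('STUCK')
p,_=hangpose(-.1525,0,lift=.17,off=-.06); robot.move_ptp(p,down(S[2])); robot.pause(.3)
c=cam("wrist"); im=robot.grab_frame("wrist"); print(taby(c,im)); im2=robot.grab_frame("side")
cv2.imwrite("pics/z9.png",np.hstack([cv2.resize(im[:,:,::-1],(448,336)),cv2.resize(im2[130:298,200:376,::-1],(352,336))]))
r=blobs(im,(0,150,100),(6,255,255),40)[0]; print(r, robot.get_state()['time'])
top=robot.grab_frame("top"); c=cam("top")
for b in blobs(top,(0,0,180),(180,50,255),15,(100,100,400,250)): print(b[0],b[1])
E
```

```text
grip 0.023540792104260713 29.997315108776093
place 0 False foot z above floor mm -1.84 [-0.53  0.8   1.57] 96.2333
[(np.float64(-0.0076), np.float64(-0.1034), 145), (np.float64(-0.0075), np.float64(-0.1279), 132)]
(array([351.98, 146.15]), 503, array([325, 137,  46,  20], dtype=int32)) 98.5917
[243.33 163.22] 951
[327.99 145.01] 190
[281.98 244.66] 154
[358.22 121.38] 100
[303.97 170.06] 62
[293.34 171.5 ] 58
[160.62 166.57] 37
[152.55 103.85] 33
[322.36 166.68] 22
```

View pics/z9.png

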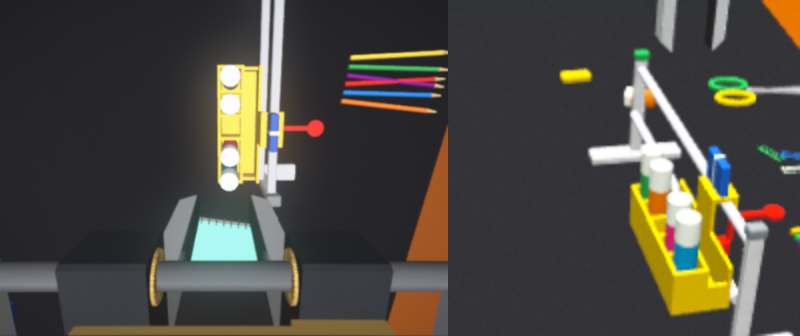

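All four sticks stand in pockets (caps at (230,76), (230,104), (230,156) and (229,182)), and the tab is level with the red disc. No purple stick appeared in any view. Handing in.

```bash
python3 -c "
from rig import robot
robot.pause(.3); print(robot.sign_off())"
```

```text
the job is handed in; nothing more can be done
None
```

The job is handed in: the carrier was hooked on at the plain end and slid to the red mark, with its middle measured within about 2 mm, and all four glue sticks present stand cap up at the pocket floors. The hand-in call returned no verdict.

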